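Clamp a sample bottle in the trigger clamp and keep hold of the trigger

TASK

Stand the square amber sample bottle upright on the white patch between the jaws of the green bench clamp, flat side to the jaws, and let go of it. Then, moving the jaw only by pumping the red trigger, bring the orange sprung pad up until it holds the bottle against the fixed jaw and is pressed in about 10 mm, and never so far (16 mm) that the bottle is crushed. Finish while holding: keep the trigger visibly pulled in and the bottle gripped, and leave the flask, round bottle, dishes and tube rack where they stand.

Things in the scene. Friction and masses are not known exactly. Their poses are not given: they have to be found in the camera images.
- clamp: Green bench clamp, fixed. Origin on the bench under the front (-y) face of its housing. Its y axis runs along the steel rod: +y to housing and grips, -y to the fixed jaw; the grips stick out to -x, towards the robot. Base plate 120 x 345 mm, 10 mm thick. Housing x -30..30, y 0..110 mm, top z 80 mm. Rod 14 mm thick, z 43..57 mm (teeth to 60), sticks out behind to y = 178 mm at rod 0.
- bed (a point): Middle of the white patch on the base plate where the bottle stands, at (0, -125, 10) mm in the clamp's frame, axes as the clamp's. The black rubber face of the fixed jaw (green plate 100 mm wide, top 80 mm above the bench) is 25 mm to -y of it: a bottle centred here just touches it. Opening from fixed jaw to free pad: 92 mm less the rod's travel.
- grip (a point): Middle of the fixed black grip, at (-90, 92, 50) mm in the clamp's frame: a level bar along the clamp's x, from x -120 to -25 mm, 16 mm thick along y, 30 mm high. The trigger can be squeezed towards it with one finger behind it: at 78 mm from the hinge about 65 mm over both at rest, 38 mm pulled in.
- trigger_hinge (a point): Upright hinge axis of the red trigger, at (-20, 70, 50) mm in the clamp's frame.
- trigger_spot (a point): Centre of the red trigger bar 78 mm from its hinge, where to pull. Level round bar, 16 mm thick, 100 mm long, 50 mm above the bench, sticking out to the clamp's -x; at rest it slants 0.35 rad to -y. Pull it to +y, towards the fixed black grip (squeeze both, or push from its -y side with shut fingers), until it is parallel to the grip.
- trigger (a joint): Trigger angle, rad: 0 at rest, 0.35 fully pulled; a spring returns it (3 to 5 N at the spot). Pulling drives the rod 40 mm per rad by a one-way pawl on 4 mm teeth (up to 4 mm of rod travel lost as a pull starts): a full pull and return advances it 12 mm. As the trigger goes back a friction brake holds the rod. Pulling takes about 12 N at the spot, 20 N with the pad 10 mm in.
- rod (a joint): Forward travel of the rod and its dark steel jaw plate, m, towards the fixed jaw; starts between 0 and 18 mm, range 75 mm.
- pad (a joint): How far the sprung pad is pressed in towards the steel jaw plate, m: 0 free; spring 1 N per mm, so 10 mm is 10 N on the bottle. If the trigger is let go while it is above about 8 mm, the rod slips back until about 8 mm is left. Beyond 16 mm the bottle is crushed.
- pad_face (a point): Centre of the face of the orange jaw pad (56 mm wide, 45 mm high, 10 mm thick, centre 45 mm above the bench). It faces the clamp's -y and sits on two yellow pins in front of the dark steel jaw plate (70 mm wide, z 17.5 to 72.5 mm), whose front is 38 mm behind the free pad's face.
- bottle: Loose square amber bottle, 50 x 50 mm, body 78 mm high, with a white round cap; 108 mm high in all, about 0.25 kg. Origin at the centre of its underside, z up, x and y square to its sides.
- bottle_cap (a point): Centre of the white cap, 36 mm in diameter and 21 mm high, 98 mm above the bottle's underside: the place to grip from above.
- flask: Greenish conical flask, foot 82 mm across, 132 mm high; leave alone. Origin under its centre.
- reagent: Round amber bottle, 60 mm across, 130 mm high; leave alone. Origin under its centre.
- dishes: Stack of three clear dishes, 90 mm across, 45 mm high; leave alone. Origin under its centre.
- rack: White tube rack, 60 x 160 mm, with capped tubes to 113 mm high; leave alone. Origin under its centre.
Things that resemble listed ones, but are neither listed nor needed, are in the scene too. What is shaped like the bottle but blue is not meant.

How it is judged:
By the outcome, as a careful person would: the job done as asked, in the order asked, and still so for the second after the job is handed in, while the arm keeps its last pose, push and grip.
It also fails if it takes over 64 s, if anything falls off the work surface, if the arm or the gripper's body presses on something with over 40 N, if the wrist force passes 120 N, or if a joint passes its speed limit or range.

ROBOT

A 6-joint arm with a two-finger parallel gripper is mounted at the origin on the work surface. World frame = base frame: x ahead of the robot, y to its left, z up, the work surface at z = 0. Lengths are in m, angles in rad, forces in N, time in s.
With the tool pointing down it reaches from about 0.35 to 0.975 m from the base axis. Payload 7.1 kg.
Tool frame: the origin (TCP) lies midway between the tips of the shut fingers; the grasp point (between the pads) lies 19 mm behind it (bot.hold_point_z is the distance from the TCP to the grasp point, in m); z points along the fingers, y is the direction in which the jaws open and shut (so a half turn about z gives the same grasp; the last joint's range is limited). The gripper opens to 88 mm and grips with 3 to 60 N. Pads are 20 mm wide; open, the fingers measure 115 mm over their backs; the gripper's body (75 mm by 178 mm) begins 61 mm behind the grasp point.
Start: joints at [1.173, 0.423, 1.63, -0, 1.089, -0.019], TCP at [0.231, 0.581, 0.202] pointing down, gripper open.
Joint ranges: [-3, 3], [-0.9, 2.11], [0.09, 2.58], [-1.31, 4.45], [0.11, 2.69], [-2.54, 2.54]. Speed limits (rad/s): [2.39, 2.39, 3.01, 3.14, 3.14, 3.14].

INTERFACE

Orientations are given as a unit quaternion [w, x, y, z].
In Python, from station import observe, camera, get_calibration, bot gives the robot as it stands.
- The arm moves only by the tool move_arm, never from a script. Its argument "plan" is a list of rows, each a list of 6 numbers: the shift along the tool's x, y, z in m, then the turn, a rotation vector about the tool's x, y, z in rad. In form: [[dx, dy, dz, ax, ay, az], ...]. A call has 1 to 8 rows; each row shifts and turns the commanded pose from where the row before left it, along the tool's axes as they then stand; what a row does not reach is not made up. A row lasts 1/8 s, in which the tool goes at most 62.5 mm and 10.7 degrees, less where a joint would pass 70% of its speed; a pose out of reach is approached as far as the arm can. A call is refused whole if a number of a shift passes 0.0625 or a number of a turn 0.188, either way. A call with a gripper value outside its range is refused whole. "jaw" is the opening, from 0 (shut) to 1 (fully open), set as the call begins (left out, the last holds). The fingers move at their own pace and stop on an object; "force" is the grip in N (left out, the last holds). Time passes only in rows, so rows that do not move let the fingers close. It gives the time, the measured TCP pose, the force and the opening at its end, in the units of the state.
- observe(): the state, without advancing time (a new reading comes with each control period).
- camera(name): name is "scene" or "top" or "wrist"; returns (picture, depth): 480x640x3 uint8, red, green, blue; 480x640 float32, m along the optical axis (not along the pixel's ray), 0 where there is no reading.
- get_calibration(name): a dict with "K" (3x3 intrinsics, pixels), "xyz" and "rotation" of the camera in the world; the wrist camera has in their place "mount" (4x4, takes a point from camera to tool coordinates, whose origin is the TCP and whose axes are the flange's). Camera axes: x right, y up, looking along -z (the intrinsics and any distortion apply to the point x, -y, -z); pixel columns grow to the right and rows downward; lengths in m; the calibration is good to about 2 mm. A picture is of the moment at which its call begins: read the wrist's pose just before it. get_calibration takes no time and is no camera call.
- bot.hand_in(): hands the job in, once; it reports no verdict.
The state is a dict: "t": time; "joint_positions": joint angles; "joint_vel": joint speeds; "joint_torque": joint torques, N m; "ee_pos": TCP position; "orientation": TCP orientation; "ft_force": force on the tool from outside, world axes, zero at the start; "ft_torque": the same for the moment, N m; "width": opening from 0.0 (shut) to 1.0 (fully open).
Only numpy, scipy, OpenCV 4.12 (cv2) and the standard library are available. Lean on these libraries where they do the work, as an engineer would, in place of code of your own. Each camera call takes 0.05 s, during which the arm holds its last target. There are 200 camera calls.

## Working session

There is one attempt and no reset: what is moved stays moved. The work goes in short steps, Python scripts to look and compute and a tool call to move; the robot and the scene stay as the last step left them, time stands still between calls to the robot, and variables do not carry over. Pictures are saved under pics/ and viewed, about 8 in all and at most 12, crops included, and the job is handed in when it is done.

Besides the shell and the picture viewer there is one more tool, called after "Emit:" as name(argument=value, ...), one argument or row to a line, values as JSON. move_arm: Moves the arm, as the interface text tells. Its arguments: {"type":"object","properties":{"plan":{"type":"array","items":{"type":"array","items":{"type":"number"}}},"jaw":{"type":"number"},"force":{"type":"number"}},"required":["plan"]}

```bash
mkdir -p pics; cat > h.py <<'E'
import numpy as np, cv2
from station import observe, camera, get_calibration, bot
from scipy.spatial.transform import Rotation as R
def q2R(q): return R.from_quat([q[1],q[2],q[3],q[0]]).as_matrix()
def cam(name):
    s=observe(); im,d=camera(name); c=get_calibration(name)
    if 'mount' in c:
        T=np.eye(4); T[:3,:3]=q2R(s['orientation']); T[:3,3]=s['ee_pos']; T=T@np.array(c['mount'])
    else:
        T=np.eye(4); r=np.array(c['rotation']); T[:3,:3]=r if r.shape==(3,3) else q2R(r); T[:3,3]=c['xyz']
    return im,d,np.array(c['K']),T
def cloud(d,K,T):
    v,u=np.mgrid[:d.shape[0],:d.shape[1]]
    P=np.stack([(u-K[0,2])/K[0,0]*d,-(v-K[1,2])/K[1,1]*d,-d],-1)
    return P@T[:3,:3].T+T[:3,3]
def save(n,im): cv2.imwrite('pics/'+n,im[...,::-1])
E
python3 - <<'E'
from h import *
s=observe(); print({k:np.round(v,3) for k,v in s.items()})
for n in('scene','top'):
    im,d,K,T=cam(n); save(n+'0.png',im); np.savez(n+'0.npz',im=im,d=d,K=K,T=T); print(n,K.tolist(),T.round(3).tolist(),list(get_calibration(n)))
print(get_calibration('wrist'))
E
```

```text
{'t': np.float64(0.0), 'joint_positions': array([ 1.173,  0.424,  1.631, -0.   ,  1.089, -0.019]), 'joint_vel': array([-0.   ,  0.001, -0.   , -0.   ,  0.001, -0.002]), 'joint_torque': array([ 2.0000e-03, -5.4464e+01, -2.7366e+01,  6.4000e-02,  2.3000e-02,
       -0.0000e+00]), 'ee_pos': array([0.231, 0.58 , 0.201]), 'orientation': array([-0.   ,  0.188,  0.982, -0.001]), 'ft_force': array([0.605, 0.626, 0.454]), 'ft_torque': array([0.011, 0.029, 0.031]), 'width': np.float64(1.004)}
scene [[511.3702003982827, 0.0, 327.09068918942927], [0.0, 511.3702003982827, 238.2252940720517], [0.0, 0.0, 1.0]] [[-0.384, -0.627, 0.678, 1.312], [0.923, -0.27, 0.273, 0.276], [0.012, 0.731, 0.682, 0.812], [0.0, 0.0, 0.0, 1.0]] ['K', 'xyz', 'rotation']
top [[542.0099408616496, 0.0, 317.52886488868904], [0.0, 542.0099408616496, 246.68779302263516], [0.0, 0.0, 1.0]] [[0.006, 0.997, -0.073, 0.489], [-1.0, 0.006, -0.006, -0.016], [-0.006, 0.073, 0.997, 1.54], [0.0, 0.0, 0.0, 1.0]] ['K', 'xyz', 'rotation']
{'K': array([[431.09077013,   0.        , 318.02377163],
       [  0.        , 431.09077013, 238.2277144 ],
       [  0.        ,   0.        ,   1.        ]]), 'mount': array([[-4.02082022e-06,  9.52343061e-01,  3.05029004e-01,
         8.34833560e-02],
       [ 9.99999979e-01, -5.80973468e-05,  1.94569777e-04,
         7.64443837e-04],
       [ 2.03018553e-04,  3.05028998e-01, -9.52343042e-01,
        -1.82358553e-01],
       [ 0.00000000e+00,  0.00000000e+00,  0.00000000e+00,
         1.00000000e+00]])}
```

View pics/scene0.png

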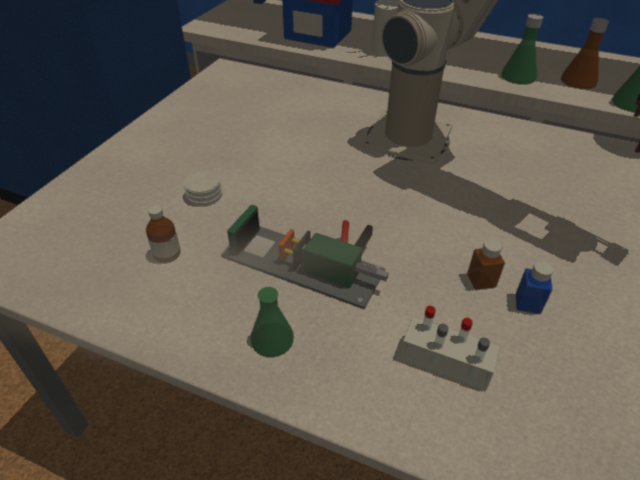

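View pics/top0.png

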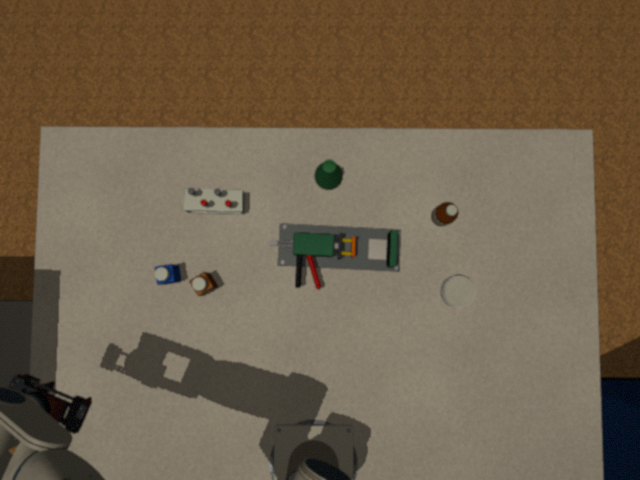

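The scene view shows the amber square bottle at (487,265), with the blue decoy beside it. In the top view the bottle is at (203,283), the clamp housing at (315,245), the white patch at (378,249), and the trigger and grips at (313,272) and (298,270). The clamp axes are nearly aligned with the world axes.

```bash
python3 - <<'E'
from h import *
z=np.load('top0.npz'); im,d,K,T=[z[k] for k in('im','d','K','T')]; P=cloud(d,K,T)
hsv=cv2.cvtColor(im,cv2.COLOR_RGB2HSV)
def rep(n,u0,u1,v0,v1,zlo,zhi):
    p=P[v0:v1,u0:u1].reshape(-1,3); dd=d[v0:v1,u0:u1].ravel(); m=(dd>0)&(p[:,2]>zlo)&(p[:,2]<zhi); p=p[m]
    r=cv2.minAreaRect((p[:,:2]*1000).astype(np.float32)) if len(p)>3 else None
    print(n,len(p),p.mean(0).round(4),'mm c,size,ang',r)
rep('cap',185,222,266,300,.098,.115)
rep('shoulder',185,222,266,300,.06,.09)
rep('bluecap',150,182,260,288,.098,.115)
rep('housing',275,345,225,265,.07,.085)
rep('fixedjaw',380,405,225,275,.065,.09)
rep('plate',272,405,218,276,.006,.016)
rep('grips',285,330,256,292,.04,.075)
rep('pad',340,362,230,262,.05,.075)
for n,u,v in [('bench',440,330),('patch',378,249),('rack',214,203),('flask',328,165),('reag',450,210),('dish',458,292),('padTop',353,247),('redtip',319,286),('blacktip',298,285)]:
    print(n,P[v,u].round(4))
big=cv2.resize(im[215:305,265:410],None,fx=5,fy=5,interpolation=cv2.INTER_CUBIC); save('topcrop.png',big)
E
```

```text
cap 148 [0.495  0.3051 0.1086] mm c,size,ang ((494.5867004394531, 305.4425964355469), (33.68946075439453, 34.611572265625), 33.39570617675781)
shoulder 209 [0.4942 0.2992 0.0778] mm c,size,ang ((494.6412048339844, 306.0285339355469), (51.17876052856445, 50.541725158691406), 31.43522071838379)
bluecap 151 [0.5209 0.4051 0.1085] mm c,size,ang ((520.5645751953125, 405.641357421875), (34.374000549316406, 34.999778747558594), 19.0465145111084)
housing 867 [ 6.029e-01 -5.000e-04  7.990e-02] mm c,size,ang ((594.9423217773438, -5.982765197753906), (81.39608001708984, 130.20028686523438), 0.2815146744251251)
fixedjaw 306 [ 0.5933 -0.2098  0.0793] mm c,size,ang ((593.4659423828125, -210.46282958984375), (22.002239227294922, 98.51351165771484), 87.71773529052734)
plate 3021 [ 0.6009 -0.076   0.0109] mm c,size,ang ((602.0526733398438, -65.20840454101562), (162.19393920898438, 375.53204345703125), 0.3440919518470764)
grips 400 [0.5295 0.0227 0.0606] mm c,size,ang ((528.275146484375, 8.215457916259766), (90.3287582397461, 92.05827331542969), 87.47150421142578)
pad 151 [ 0.599  -0.0923  0.064 ] mm c,size,ang ((599.456298828125, -88.80278778076172), (41.19416046142578, 62.485557556152344), 89.73517608642578)
bench [ 0.3681 -0.3532 -0.0014]
patch [ 0.5947 -0.1776  0.0144]
rack [0.7159 0.2786 0.0612]
flask [ 0.8073 -0.034   0.133 ]
reag [ 0.6904 -0.3545  0.1274]
dish [ 0.4755 -0.3938  0.0438]
padTop [ 0.5957 -0.1036  0.0722]
redtip [ 0.4896 -0.012   0.0614]
blacktip [0.492  0.0449 0.0677]
```

View pics/topcrop.png

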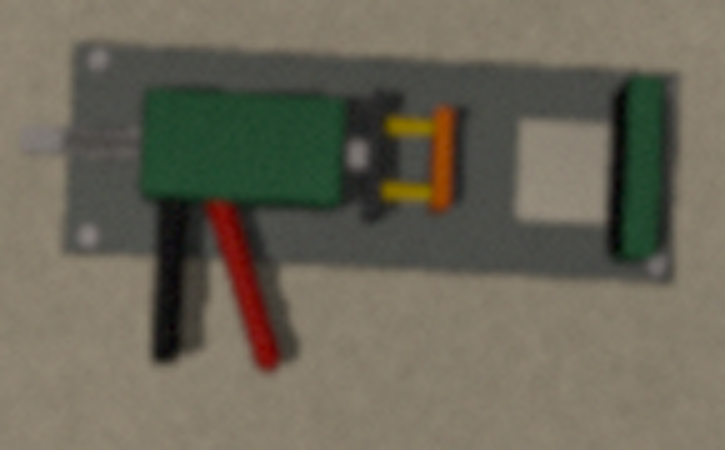

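```bash
cat >> h.py <<'E'
def plan(xyz,yaw,n=8):
    "per-row tool-frame steps to reach xyz with tool pointing down, tool x at yaw (deg)"
    s=observe(); R0=q2R(s['orientation']); p0=np.array(s['ee_pos'])
    c,sn=np.cos(np.radians(yaw)),np.sin(np.radians(yaw))
    Rt=np.array([[c,sn,0],[sn,-c,0],[0,0,-1]])
    w=R.from_matrix(R0.T@Rt).as_rotvec(); d=(np.array(xyz)-p0)/n; Rc=R0
    print('from',p0.round(4),'yaw',np.degrees(np.arctan2(R0[1,0],R0[0,0])).round(2),'tilt',np.degrees(np.arccos(-R0[2,2])).round(2))
    print([[round(float(x),4) for x in np.r_[(R0@R.from_rotvec(w*i/n).as_matrix()).T@d,w/n]] for i in range(n)])
E
python3 - <<'E'
from h import *
plan([.494,.304,.25],121)
E
```

```text
from [0.2309 0.5802 0.2015] yaw 158.3 tilt 0.07
[[-0.0433, -0.0199, -0.006, -0.0002, 0.0001, 0.0814], [-0.0448, -0.0163, -0.006, -0.0002, 0.0001, 0.0814], [-0.046, -0.0126, -0.006, -0.0002, 0.0001, 0.0814], [-0.0469, -0.0089, -0.006, -0.0002, 0.0001, 0.0814], [-0.0474, -0.005, -0.0061, -0.0002, 0.0001, 0.0814], [-0.0477, -0.0012, -0.0061, -0.0002, 0.0001, 0.0814], [-0.0476, 0.0027, -0.0061, -0.0002, 0.0001, 0.0814], [-0.0472, 0.0066, -0.0061, -0.0002, 0.0001, 0.0814]]
```

Emit:
move_arm(
  plan=[
    [-0.0433, -0.02, -0.006, 0, 0, 0.0814],
    [-0.0448, -0.0163, -0.006, 0, 0, 0.0814],
    [-0.046, -0.0126, -0.006, 0, 0, 0.0814],
    [-0.047, -0.009, -0.006, 0, 0, 0.0814],
    [-0.0474, -0.005, -0.006, 0, 0, 0.0814],
    [-0.0477, -0.0012, -0.006, 0, 0, 0.0814],
    [-0.0476, 0.0027, -0.006, 0, 0, 0.0814],
    [-0.0472, 0.0066, -0.006, 0, 0, 0.0814],
  ],
  jaw=1,
)

```text
t: 1.1
ee_pos: [0.4949, 0.3028, 0.2501]
orientation: [-0.0, 0.494, 0.87, -0.0]
ft_force: [0.6, 0.5, -0.9]
width: 1.002
```

Emit:
move_arm(
  plan=[
    [0, 0, 0, 0, 0, 0],
    [0, 0, 0, 0, 0, 0],
  ],
)

```text
t: 1.35
ee_pos: [0.4936, 0.3042, 0.2497]
orientation: [-0.0, 0.493, 0.87, -0.0]
ft_force: [-0.1, 0.0, 0.6]
width: 0.999
```

```bash
python3 - <<'E'
from h import *
im,d,K,T=cam('wrist'); save('w1.png',im); np.savez('w1.npz',im=im,d=d,K=K,T=T)
P=cloud(d,K,T); p=P[d>0]
for n,lo,hi in(('cap',.1,.116),('sh',.072,.084)):
    m=(d>0)&(P[...,2]>lo)&(P[...,2]<hi)&(np.hypot(P[...,0]-.494,P[...,1]-.304)<.06)
    q=P[m]; print(n,len(q),q.mean(0).round(4),cv2.minAreaRect((q[:,:2]*1000).astype(np.float32)))
plan([.494,.304,.25],121)
E
```

```text
cap 1620 [0.4965 0.3066 0.1076] ((496.8520812988281, 305.95013427734375), (35.112770080566406, 34.61632537841797), 29.936569213867188)
sh 1646 [0.4928 0.3123 0.0779] ((496.8673400878906, 305.4922180175781), (49.25361251831055, 50.48310470581055), 32.23774719238281)
from [0.4933 0.3046 0.2497] yaw 121.04 tilt 0.06
[[-0.0001, 0.0, -0.0, -0.0001, -0.0, 0.0001], [-0.0001, 0.0, -0.0, -0.0001, -0.0, 0.0001], [-0.0001, 0.0, -0.0, -0.0001, -0.0, 0.0001], [-0.0001, 0.0, -0.0, -0.0001, -0.0, 0.0001], [-0.0001, 0.0, -0.0, -0.0001, -0.0, 0.0001], [-0.0001, 0.0, -0.0, -0.0001, -0.0, 0.0001], [-0.0001, 0.0, -0.0, -0.0001, -0.0, 0.0001], [-0.0001, 0.0, -0.0, -0.0001, -0.0, 0.0001]]
```

View pics/w1.png

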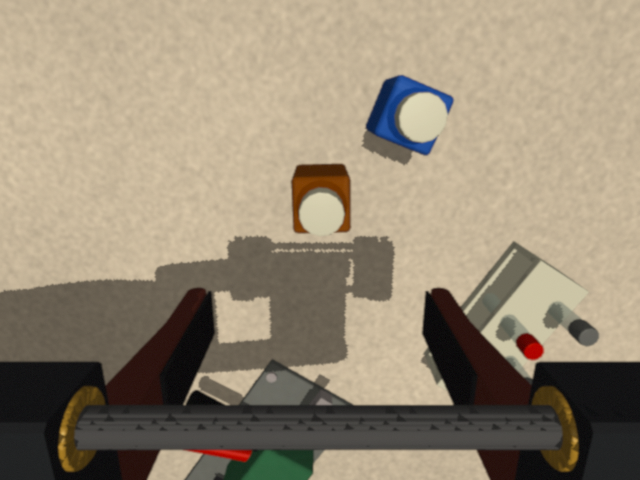

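The wrist view shows the amber bottle at (322,200), cap at (322,213), nearly square to the tool with a bottle yaw of about 32°. It measures 50 mm across, shoulder at 78 mm and cap top at 108 mm, all as specified. Next I descend and grip the cap.

```bash
python3 - <<'E'
from h import *
plan([.4968,.3058,.085],121,5)
E
```

```text
from [0.4933 0.3046 0.2497] yaw 121.04 tilt 0.06
[[-0.0002, 0.0008, 0.0329, -0.0002, -0.0001, 0.0001], [-0.0002, 0.0007, 0.0329, -0.0002, -0.0001, 0.0001], [-0.0002, 0.0007, 0.0329, -0.0002, -0.0001, 0.0001], [-0.0001, 0.0007, 0.0329, -0.0002, -0.0001, 0.0001], [-0.0001, 0.0007, 0.0329, -0.0002, -0.0001, 0.0001]]
```

Emit:
move_arm(
  plan=[
    [-0.0002, 0.001, 0.033, 0, 0, 0],
    [-0.0002, 0.001, 0.033, 0, 0, 0],
    [-0.0002, 0.001, 0.033, 0, 0, 0],
    [-0.0002, 0.0006, 0.033, 0, 0, 0],
    [0, 0, 0.0325, 0, 0, 0],
    [0, 0, 0, 0, 0, 0],
    [0, 0, 0, 0, 0, 0],
  ],
)

```text
t: 2.28
ee_pos: [0.4977, 0.3064, 0.0866]
orientation: [0.0, 0.492, 0.871, 0.0]
ft_force: [-0.0, -0.7, -0.3]
width: 0.999
```

Emit:
move_arm(
  plan=[
    [0, 0, 0, 0, 0, 0],
    [0, 0, 0, 0, 0, 0],
    [0, 0, 0, 0, 0, 0],
    [0, 0, 0, 0, 0, 0],
    [0, 0, 0, 0, 0, 0],
    [0, 0, 0, 0, 0, 0],
  ],
  jaw=0,
  force=25,
)

```text
t: 3.02
ee_pos: [0.4975, 0.3052, 0.0856]
orientation: [-0.0, 0.493, 0.87, -0.0]
ft_force: [-0.7, -0.3, 0.2]
width: 0.39
```

Emit:
move_arm(
  plan=[
    [0, 0, -0.03, 0, 0, 0],
    [0, 0, -0.04, 0, 0, 0],
    [0, 0, -0.04, 0, 0, 0],
    [0, 0, -0.03, 0, 0, 0],
    [0, 0, 0, 0, 0, 0],
    [0, 0, 0, 0, 0, 0],
  ],
)

```text
t: 3.78
ee_pos: [0.4967, 0.3048, 0.2241]
orientation: [-0.001, 0.493, 0.87, -0.001]
ft_force: [-0.5, 0.0, -2.4]
width: 0.392
```

```bash
cat > clamp.py <<'E'
from h import *
from scipy.optimize import least_squares
# clamp pose from the top view: housing top and fixed-jaw top centroids (z 80), green only
z=np.load('top0.npz'); im,d,K,T=[z[k] for k in('im','d','K','T')]; P=cloud(d,K,T)
hsv=cv2.cvtColor(im,cv2.COLOR_RGB2HSV)
g=(hsv[...,0]>45)&(hsv[...,0]<85)&(hsv[...,1]>90)
def reg(u0,u1,v0,v1):
    m=np.zeros_like(g); m[v0:v1,u0:u1]=1; return m
for n,b in(('housing',(285,340,228,262)),('jaw',(384,402,226,272))):
    m=(g&reg(*b)&(d>0)&(abs(P[...,2]-.08)<.006)); q=P[m]
    print(n,m.sum(),q.mean(0).round(4),cv2.minAreaRect((q[:,:2]*1000).astype(np.float32)))
E
python3 clamp.py; python3 -c "
from h import *
s=observe();print(s['ee_pos'],s['ft_force'],s['width'])"
```

```text
housing 768 [0.6026 0.0043 0.0809] ((603.0089721679688, 4.0084228515625), (107.72651672363281, 58.561317443847656), 87.5959243774414)
jaw 214 [ 0.591  -0.2106  0.0806] ((591.8744506835938, -210.35162353515625), (20.53823471069336, 95.42608642578125), 87.1744384765625)
[0.49673882 0.30482019 0.22405304] [-0.52484166  0.04907611 -2.3921293 ] 0.3916867492222001
```

```bash
python3 - <<'E'
from h import *
plan([.46,-.08,.30],86)
E
```

```text
from [0.4967 0.3048 0.2241] yaw 120.98 tilt 0.14
[[-0.0389, -0.0287, -0.0094, -0.0003, 0.0001, 0.0763], [-0.041, -0.0257, -0.0094, -0.0003, 0.0001, 0.0763], [-0.0428, -0.0225, -0.0094, -0.0003, 0.0001, 0.0763], [-0.0444, -0.0191, -0.0095, -0.0003, 0.0001, 0.0763], [-0.0457, -0.0157, -0.0095, -0.0003, 0.0001, 0.0763], [-0.0468, -0.0122, -0.0095, -0.0003, 0.0001, 0.0763], [-0.0476, -0.0086, -0.0095, -0.0003, 0.0001, 0.0763], [-0.0481, -0.0049, -0.0095, -0.0003, 0.0001, 0.0763]]
```

Emit:
move_arm(
  plan=[
    [-0.039, -0.0287, -0.0095, 0, 0, 0.0763],
    [-0.041, -0.0257, -0.0095, 0, 0, 0.0763],
    [-0.043, -0.0225, -0.0095, 0, 0, 0.0763],
    [-0.0444, -0.019, -0.0095, 0, 0, 0.0763],
    [-0.0457, -0.0157, -0.0095, 0, 0, 0.0763],
    [-0.0468, -0.0122, -0.0095, 0, 0, 0.0763],
    [-0.0476, -0.0086, -0.0095, 0, 0, 0.0763],
    [-0.048, -0.005, -0.0095, 0, 0, 0.0763],
  ],
)

```text
t: 4.78
ee_pos: [0.4597, -0.0812, 0.3]
orientation: [-0.001, 0.732, 0.681, -0.001]
ft_force: [0.6, 0.0, -3.3]
width: 0.389
```

Emit:
move_arm(
  plan=[
    [0, 0, 0, 0, 0, 0],
    [0, 0, 0, 0, 0, 0],
    [0, 0, 0, 0, 0, 0],
  ],
)

```text
t: 5.15
ee_pos: [0.4606, -0.0788, 0.3007]
orientation: [-0.001, 0.731, 0.683, -0.0]
ft_force: [-0.1, -0.0, -2.0]
width: 0.387
```

```bash
python3 - <<'E'
from h import *
im,d,K,T=cam('wrist'); save('w2.png',im); np.savez('w2.npz',im=im,d=d,K=K,T=T)
P=cloud(d,K,T); hsv=cv2.cvtColor(im,cv2.COLOR_RGB2HSV)
g=(hsv[...,0]>45)&(hsv[...,0]<85)&(hsv[...,1]>80)&(d>0)&(abs(P[...,2]-.08)<.006)
for n,b in(('housing',P[...,1]>-.08),('jaw',P[...,1]<-.18)):
    q=P[g&b&(P[...,0]>.5)&(P[...,0]<.7)]; print(n,len(q),q.mean(0).round(4),cv2.minAreaRect((q[:,:2]*1000).astype(np.float32)))
o=(hsv[...,0]>5)&(hsv[...,0]<18)&(hsv[...,1]>170)&(d>0)&(P[...,0]>.55)&(P[...,2]>.03)&(abs(P[...,1]+.1)<.05)
q=P[o]; print('pad',len(q),q.mean(0),cv2.minAreaRect((q[:,:2]*1000).astype(np.float32)))
s=observe(); print(s['ee_pos'],s['width'],s['ft_force'])
E
```

```text
housing 8532 [0.6046 0.0063 0.0797] ((605.4825439453125, 4.1712799072265625), (109.18449401855469, 58.8701286315918), 87.29344940185547)
jaw 1470 [ 0.5956 -0.2103  0.0793] ((595.6839599609375, -211.68096923828125), (17.149202346801758, 97.6274185180664), 87.69975280761719)
pad 884 [ 0.59864466 -0.10264304  0.05983967] ((600.8948364257812, -104.3391342163086), (9.64822769165039, 55.18263244628906), 87.23619079589844)
[ 0.46071225 -0.07873663  0.30088272] 0.38598009685371554 [ 0.46418216  0.17729703 -2.90821586]
```

View pics/w2.png

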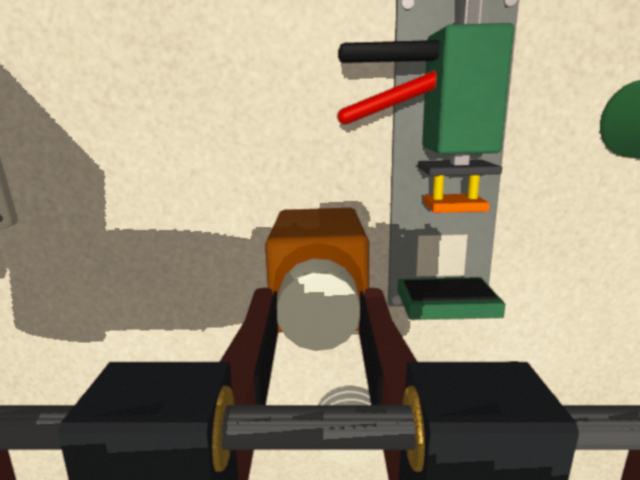

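The wrist view shows the clamp at right: housing (470,90), patch (440,255), fixed jaw (455,295), pad (455,203), trigger (390,98). The bottle is held straight. The clamp yaw is about -2.6°, the bed at about (0.597,-0.176), and the opening about 91.5 mm, so the rod is near 0.

```bash
python3 - <<'E'
from h import *
plan([.5974,-.1745,.22],86.1,6)
E
```

```text
from [ 0.4607 -0.0787  0.3009] yaw 86.12 tilt 0.09
[[-0.0144, 0.0238, 0.0134, -0.0003, -0.0001, 0.0001], [-0.0144, 0.0238, 0.0134, -0.0003, -0.0001, 0.0001], [-0.0144, 0.0238, 0.0135, -0.0003, -0.0001, 0.0001], [-0.0144, 0.0238, 0.0135, -0.0003, -0.0001, 0.0001], [-0.0144, 0.0238, 0.0135, -0.0003, -0.0001, 0.0001], [-0.0144, 0.0238, 0.0135, -0.0003, -0.0001, 0.0001]]
```

Emit:
move_arm(
  plan=[
    [-0.0144, 0.0238, 0.0134, 0, 0, 0],
    [-0.0144, 0.0238, 0.0134, 0, 0, 0],
    [-0.0144, 0.0238, 0.0134, 0, 0, 0],
    [-0.0144, 0.0238, 0.0134, 0, 0, 0],
    [-0.0144, 0.0238, 0.0134, 0, 0, 0],
    [-0.0144, 0.0238, 0.0134, 0, 0, 0],
    [0, 0, 0, 0, 0, 0],
    [0, 0, 0, 0, 0, 0],
  ],
)

```text
t: 6.2
ee_pos: [0.597, -0.1748, 0.2209]
orientation: [-0.001, 0.731, 0.682, -0.0]
ft_force: [-0.5, 0.6, -2.8]
width: 0.386
```

```bash
python3 - <<'E'
from h import *
plan([.5974,-.1745,.099],86.1,6)
E
```

```text
from [ 0.597  -0.1748  0.2209] yaw 86.08 tilt 0.08
[[0.0001, 0.0001, 0.0203, -0.0002, -0.0001, -0.0001], [0.0001, 0.0001, 0.0203, -0.0002, -0.0001, -0.0001], [0.0001, 0.0001, 0.0203, -0.0002, -0.0001, -0.0001], [0.0001, 0.0001, 0.0203, -0.0002, -0.0001, -0.0001], [0.0001, 0.0001, 0.0203, -0.0002, -0.0001, -0.0001], [0.0001, 0.0001, 0.0203, -0.0002, -0.0001, -0.0001]]
```

Emit:
move_arm(
  plan=[
    [0, 0, 0.022, 0, 0, 0],
    [0, 0, 0.022, 0, 0, 0],
    [0, 0, 0.022, 0, 0, 0],
    [0, 0, 0.022, 0, 0, 0],
    [0, 0, 0.022, 0, 0, 0],
    [0, 0, 0.01, 0, 0, 0],
    [0, 0, 0, 0, 0, 0],
    [0, 0, 0, 0, 0, 0],
  ],
)

```text
t: 7.2
ee_pos: [0.5986, -0.1763, 0.1035]
orientation: [0.002, 0.731, 0.682, 0.001]
ft_force: [-0.7, -1.0, 5.0]
width: 0.006
```

Emit:
move_arm(
  plan=[
    [0, 0, 0.0025, 0, 0, 0],
    [0, 0, 0.0025, 0, 0, 0],
    [0, 0, 0, 0, 0, 0],
    [0, 0, 0, 0, 0, 0],
  ],
)

```text
t: 7.7
ee_pos: [0.6015, -0.1783, 0.1025]
orientation: [0.005, 0.731, 0.682, 0.002]
ft_force: [-3.8, -6.8, 26.5]
width: 0.004
```

The fingers have shut, so the bottle slipped from the grip on the way down. I'll raise the arm and look.

Emit:
move_arm(
  plan=[
    [0, 0, -0.03, 0, 0, 0],
    [0, 0, -0.05, 0, 0, 0],
    [0, 0, -0.05, 0, 0, 0],
    [0, 0, -0.03, 0, 0, 0],
    [0.05, 0, 0, 0, 0, 0],
    [0.02, 0, 0, 0, 0, 0],
    [0, 0, 0, 0, 0, 0],
  ],
)

```text
t: 8.57
ee_pos: [0.6022, -0.1049, 0.2567]
orientation: [0.0, 0.73, 0.683, 0.0]
ft_force: [-1.0, 0.3, -0.4]
width: 0.006
```

```bash
python3 - <<'E'
from h import *
im,d,K,T=cam('wrist'); i2,d2,K2,T2=cam('scene')
save('w3.png',np.hstack([cv2.resize(im,(480,360)),cv2.resize(i2[190:330,210:400],(320,236)).repeat(1,0) if 0 else cv2.copyMakeBorder(cv2.resize(i2[190:310,210:400],(320,202)),0,158,0,0,0)]))
np.savez('w3.npz',im=im,d=d,K=K,T=T)
s=observe(); print(s['ee_pos'],s['width'],s['ft_force'])
E
```

```text
[ 0.60217671 -0.1064798   0.25624338] 0.0017788886379683326 [-0.23119383 -0.53149009 -0.58932562]
```

View pics/w3.png

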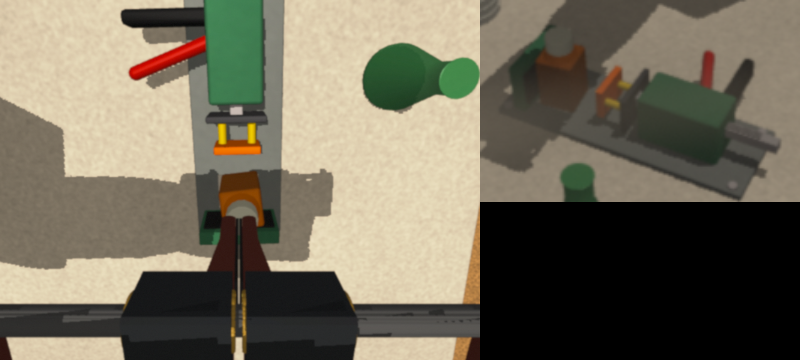

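The bottle appears to be upright on the patch, next to the fixed jaw. I'll measure its pose from the depth image.

```bash
python3 - <<'E'
from h import *
z=np.load('w3.npz'); im,d,K,T=[z[k] for k in('im','d','K','T')]; P=cloud(d,K,T)
hsv=cv2.cvtColor(im,cv2.COLOR_RGB2HSV)
near=(d>0)&(abs(P[...,0]-.598)<.05)&(P[...,1]<-.13)&(P[...,1]>-.215)
for lo in np.arange(.01,.125,.01):
    q=P[near&(P[...,2]>=lo)&(P[...,2]<lo+.01)&(hsv[...,0]<25)]
    if len(q)>8: print(round(lo,2),len(q),q.min(0).round(4),q.max(0).round(4))
am=near&(hsv[...,0]<18)&(hsv[...,1]>120)
q=P[am]; print('amber',len(q))
# front (+y) face plane fit
f=q[(q[:,2]>.03)&(q[:,2]<.08)]
A=np.c_[f[:,0]-.598,f[:,2]-.05,np.ones(len(f))]; k,_,_,_=np.linalg.lstsq(A,f[:,1],rcond=None); r=f[:,1]-A@k
g=abs(r)<.003; k,_,_,_=np.linalg.lstsq(A[g],f[g,1],rcond=None); print('face y = ',k.round(4),'yaw deg',np.degrees(np.arctan(k[0])),'tilt',np.degrees(np.arctan(k[1])),g.sum(),len(f))
save('w3c.png',cv2.resize(im[215:330,255:385],None,fx=5,fy=5,interpolation=cv2.INTER_CUBIC))
E
```

```text
0.01 309 [ 0.549  -0.2057  0.01  ] [ 0.6461 -0.1456  0.02  ]
0.02 175 [ 0.5544 -0.2032  0.02  ] [ 0.6402 -0.146   0.03  ]
0.03 201 [ 0.5546 -0.2034  0.0301] [ 0.6388 -0.1459  0.04  ]
0.04 228 [ 0.5545 -0.2036  0.0402] [ 0.6401 -0.1459  0.05  ]
0.05 243 [ 0.5547 -0.2038  0.05  ] [ 0.6399 -0.1457  0.0599]
0.06 268 [ 0.5543 -0.2044  0.06  ] [ 0.64   -0.1459  0.07  ]
0.07 217 [ 0.5564 -0.2037  0.07  ] [ 0.6391 -0.1459  0.08  ]
0.08 1174 [ 0.5769 -0.1949  0.08  ] [ 0.6285 -0.1461  0.09  ]
0.09 307 [ 0.5829 -0.1776  0.09  ] [ 0.6242 -0.1518  0.1   ]
0.1 121 [ 0.5854 -0.1702  0.1001] [ 0.6203 -0.1544  0.1099]
0.11 294 [ 0.5868 -0.1871  0.11  ] [ 0.6205 -0.1542  0.1195]
amber 2557
face y =  [ 0.0634  0.0072 -0.1479] yaw deg 3.6280016421505157 tilt 0.4137305761237145 598 896
```

View pics/w3c.png

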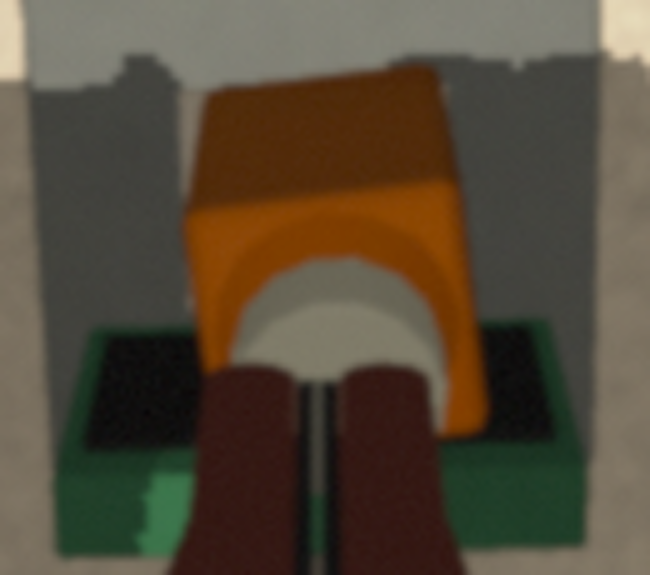

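The bottle is upright with the cap top at 119 mm. It is twisted about 6° against the jaws and sits about 6 mm off in x. I'll regrip the cap lower and firmer, and correct it in place.

```bash
python3 - <<'E'
from h import *
plan([.603,-.173,.16],86.1,4)
E
```

```text
from [ 0.6022 -0.1065  0.2562] yaw 86.05 tilt 0.03
[[-0.0166, 0.0014, 0.0241, -0.0, 0.0001, -0.0002], [-0.0166, 0.0013, 0.0241, -0.0, 0.0001, -0.0002], [-0.0166, 0.0013, 0.0241, -0.0, 0.0001, -0.0002], [-0.0166, 0.0013, 0.0241, -0.0, 0.0001, -0.0002]]
```

Emit:
move_arm(
  plan=[
    [-0.0166, 0.0013, 0.012, 0, 0, 0],
    [-0.0166, 0.0013, 0.02, 0, 0, 0],
    [-0.0166, 0.0013, 0.032, 0, 0, 0],
    [-0.0166, 0.0013, 0.032, 0, 0, 0],
    [0, 0, 0, 0, 0, 0],
    [0, 0, 0, 0, 0, 0],
  ],
  jaw=1,
)

```text
t: 9.43
ee_pos: [0.6029, -0.1734, 0.1603]
orientation: [-0.0, 0.732, 0.682, -0.0]
ft_force: [-0.1, 0.3, 0.1]
width: 0.65
```

Emit:
move_arm(
  plan=[
    [0, 0, 0.025, 0, 0, 0],
    [0, 0, 0.025, 0, 0, 0],
    [0, 0, 0.0175, 0, 0, 0],
    [0, 0, 0, 0, 0, 0],
    [0, 0, 0, 0, 0, 0],
  ],
)

```text
t: 10.05
ee_pos: [0.6037, -0.1728, 0.0938]
orientation: [0.001, 0.731, 0.682, 0.0]
ft_force: [0.6, -1.1, -0.6]
width: 0.999
```

Emit:
move_arm(
  plan=[
    [0, 0, 0, 0, 0, 0],
    [0, 0, 0, 0, 0, 0],
    [0, 0, 0, 0, 0, 0],
    [0, 0, 0, 0, 0, 0],
    [0, 0, 0, 0, 0, 0],
  ],
  jaw=0,
  force=40,
)

```text
t: 10.68
ee_pos: [0.6029, -0.1727, 0.0928]
orientation: [0.0, 0.731, 0.682, 0.0]
ft_force: [-0.6, -0.6, -0.6]
width: 0.468
```

```bash
python3 - <<'E'
from h import *
s=observe(); print(s['width'],s['ft_force'])
plan([.5974,-.174,s['ee_pos'][2]+.001],86.1-6.2,4)
E
```

```text
0.467835486486156 [-0.5660597  -0.55435948 -0.55835147]
from [ 0.6029 -0.1727  0.0928] yaw 86.01 tilt 0.0
[[-0.0004, -0.0013, -0.0003, 0.0, 0.0, 0.0267], [-0.0005, -0.0013, -0.0003, 0.0, 0.0, 0.0267], [-0.0005, -0.0013, -0.0003, 0.0, 0.0, 0.0267], [-0.0005, -0.0013, -0.0003, 0.0, 0.0, 0.0267]]
```

Emit:
move_arm(
  plan=[
    [0, 0, 0, 0, 0, 0],
    [0, 0, 0, 0, 0, 0],
    [0, 0, 0, 0, 0, 0],
    [0, 0, 0, 0, 0, 0],
  ],
)

```text
t: 11.18
ee_pos: [0.6027, -0.1727, 0.0927]
orientation: [-0.0, 0.731, 0.682, -0.0]
ft_force: [-1.1, 0.3, 0.8]
width: 0.395
```

Emit:
move_arm(
  plan=[
    [-0.0004, -0.0013, -0.0003, 0, 0, 0.0267],
    [-0.0004, -0.0013, -0.0003, 0, 0, 0.0267],
    [-0.0004, -0.0013, -0.0003, 0, 0, 0.0267],
    [-0.0004, -0.0013, -0.0003, 0, 0, 0.0267],
    [0, 0, 0, 0, 0, 0],
    [0, 0, 0, 0, 0, 0],
  ],
)

```text
t: 11.92
ee_pos: [0.5976, -0.1738, 0.094]
orientation: [0.0, 0.767, 0.642, 0.0]
ft_force: [-0.3, 0.2, -2.5]
width: 0.392
```

Emit:
move_arm(
  plan=[
    [0, 0, 0.0012, 0, 0, 0],
    [0, 0, 0, 0, 0, 0],
    [0, 0, 0, 0, 0, 0],
  ],
)

```text
t: 12.3
ee_pos: [0.5975, -0.1738, 0.0928]
orientation: [0.0, 0.767, 0.642, 0.0]
ft_force: [-0.0, -0.9, -2.1]
width: 0.392
```

Emit:
move_arm(
  plan=[
    [0, 0, 0, 0, 0, 0],
    [0, 0, 0, 0, 0, 0],
    [0, 0, 0, 0, 0, 0],
    [0, 0, 0, 0, 0, 0],
    [0, 0, 0, 0, 0, 0],
  ],
  jaw=1,
)

```text
t: 12.92
ee_pos: [0.5976, -0.1738, 0.0928]
orientation: [0.0, 0.767, 0.642, 0.0]
ft_force: [0.7, -0.4, -0.2]
width: 0.919
```

Emit:
move_arm(
  plan=[
    [0, 0, -0.02, 0, 0, 0],
    [0, 0, -0.04, 0, 0, 0],
    [0, 0, -0.05, 0, 0, 0],
    [0.03, 0, -0.04, 0, 0, 0],
    [0.04, 0, -0.01, 0, 0, 0],
    [0, 0, 0, 0, 0, 0],
    [0, 0, 0, 0, 0, 0],
  ],
)

```text
t: 13.8
ee_pos: [0.6096, -0.1051, 0.2533]
orientation: [0.0, 0.766, 0.642, -0.0]
ft_force: [-0.8, 0.4, 0.6]
width: 1.0
```

```bash
cat > bot.py <<'E'
from h import *
import sys
im,d,K,T=cam('wrist'); P=cloud(d,K,T); hsv=cv2.cvtColor(im,cv2.COLOR_RGB2HSV)
near=(d>0)&(abs(P[...,0]-.598)<.06)&(P[...,1]<-.13)&(P[...,1]>-.215)
am=near&(hsv[...,0]<18)&(hsv[...,1]>120); q=P[am]
f=q[(q[:,2]>.03)&(q[:,2]<.08)]; A=np.c_[f[:,0]-.598,f[:,2]-.05,np.ones(len(f))]; k=np.r_[0,0,np.median(f[:,1])]
for i in range(8):
    g=abs(f[:,1]-A@k)<(.006 if i<3 else .002); k=np.linalg.lstsq(A[g],f[g,1],rcond=None)[0]
print('front face',k.round(4),'yaw',np.degrees(np.arctan(k[0])),'tilt',np.degrees(np.arctan(k[1])),g.sum(),'x',f[g,0].min(),f[g,0].max())
s=q[(q[:,2]>.084)&(q[:,2]<.093)]; print('shoulder',len(s),cv2.minAreaRect((s[:,:2]*1000).astype(np.float32)))
gr=(hsv[...,0]>45)&(hsv[...,0]<85)&(hsv[...,1]>80)&(d>0)&(abs(P[...,2]-.08)<.006)&(abs(P[...,0]-.6)<.1)&(P[...,1]>-.075)
h=P[gr]; print('housing',len(h),cv2.minAreaRect((h[:,:2]*1000).astype(np.float32)))
c=near&(P[...,2]>.115); print('cap',P[c].mean(0))
save(sys.argv[1],im); np.savez('last.npz',im=im,d=d,K=K,T=T)
E
python3 bot.py w4.png
```

```text
front face [-0.0464  0.0009 -0.1484] yaw -2.656996412427477 tilt 0.05064167170646851 870 x 0.5747811263694274 0.6225760625264374
shoulder 1343 ((597.688232421875, -172.40267944335938), (49.24578857421875, 49.97895050048828), 87.07567596435547)
housing 10780 ((606.1271362304688, 2.9685630798339844), (107.29483795166016, 59.30809020996094), 87.53470611572266)
cap [ 0.59775349 -0.17215173  0.1178106 ]
```

The bottle is now set: yaw -2.66° (clamp -2.6°), tilt 0.05°, and centred within about 1 mm, with roughly 2 mm to the fixed jaw. Next I shut the fingers and go to the -y side of the trigger.

```bash
python3 - <<'E'
from h import *
plan([.510,-.038,.16],87.4,5)
E
```

```text
from [ 0.6094 -0.1054  0.2528] yaw 79.88 tilt 0.03
[[0.0098, -0.0219, 0.0186, -0.0001, 0.0001, -0.0262], [0.0104, -0.0217, 0.0186, -0.0001, 0.0001, -0.0262], [0.0109, -0.0214, 0.0186, -0.0001, 0.0001, -0.0262], [0.0115, -0.0211, 0.0186, -0.0001, 0.0001, -0.0262], [0.012, -0.0208, 0.0186, -0.0001, 0.0001, -0.0262]]
```

Emit:
move_arm(
  plan=[
    [0.01, -0.022, 0.01, 0, 0, -0.0262],
    [0.0104, -0.0217, 0.01, 0, 0, -0.0262],
    [0.0109, -0.0214, 0.02, 0, 0, -0.0262],
    [0.0115, -0.021, 0.0265, 0, 0, -0.0262],
    [0.012, -0.0208, 0.0265, 0, 0, -0.0262],
    [0, 0, 0, 0, 0, 0],
    [0, 0, 0, 0, 0, 0],
    [0, 0, 0, 0, 0, 0],
  ],
  jaw=0,
  force=40,
)

```text
t: 14.85
ee_pos: [0.5121, -0.038, 0.1609]
orientation: [0.001, 0.723, 0.69, 0.001]
ft_force: [-0.3, 0.2, -0.6]
width: 0.133
```

Emit:
move_arm(
  plan=[
    [0, 0, 0.02, 0, 0, 0],
    [0, 0, 0.03, 0, 0, 0],
    [0, 0, 0.03, 0, 0, 0],
    [0, 0, 0.03, 0, 0, 0],
    [0, 0, 0.017, 0, 0, 0],
    [0, 0, 0, 0, 0, 0],
    [0, 0, 0, 0, 0, 0],
  ],
)

```text
t: 15.72
ee_pos: [0.5114, -0.0374, 0.0337]
orientation: [0.001, 0.723, 0.691, 0.001]
ft_force: [-1.1, 0.7, 1.4]
width: 0.002
```

```bash
python3 - <<'E'
from h import *
im,d,K,T=cam('wrist'); save('w5.png',im)
i2,d2,K2,T2=cam('top'); np.savez('top1.npz',im=i2,d=d2,K=K2,T=T2)
i3,d3,K3,T3=cam('scene'); np.savez('scene1.npz',im=i3,d=d3,K=K3,T=T3)
a=cv2.resize(im,(400,300)); b=cv2.resize(i2[190:310,240:410],(400,282),interpolation=cv2.INTER_CUBIC); c=cv2.resize(i3[190:310,220:400],(400,267),interpolation=cv2.INTER_CUBIC)
o=np.zeros((600,800,3),np.uint8); o[:300,:400]=a; o[:282,400:]=b; o[310:577,:400]=c; save('m5.png',o)
s=observe(); print(s['ee_pos'],s['width'],s['ft_force'])
E
```

```text
[ 0.51128746 -0.03727303  0.03379326] 0.00034772519498933903 [-0.22646445  0.57326364  0.55602271]
```

View pics/m5.png

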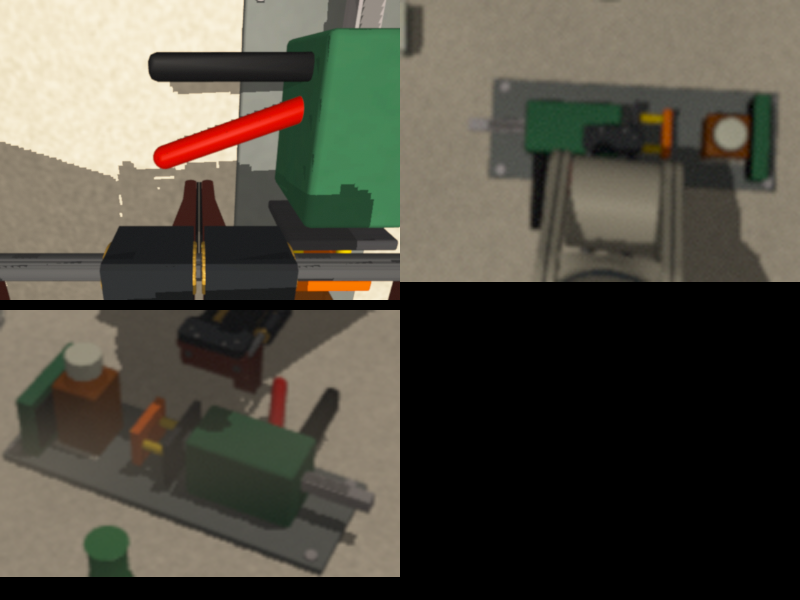

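The wrist view (top left) shows the fingers below the red trigger at (195,190) and clear of it. The scene view shows the bottle standing at the fixed jaw. I'll write a monitor for trigger angle, rod end and pad, then start pushing.

```bash
cat > mon.py <<'E'
from h import *
th=np.radians(-2.6); O=np.array([.603,-.051]); c,s_=np.cos(th),np.sin(th)
def C(P):  # world -> clamp
    Q=P.copy(); x=P[...,0]-O[0]; y=P[...,1]-O[1]; Q[...,0]=c*x+s_*y; Q[...,1]=-s_*x+c*y; return Q*1000
def run():
    out={}
    im,d,K,T=cam('wrist'); Q=C(cloud(d,K,T)); h=cv2.cvtColor(im,cv2.COLOR_RGB2HSV).astype(int)
    r=((h[...,0]<4)|(h[...,0]>175))&(h[...,1]>180)&(h[...,2]>90)&(d>0)&(abs(Q[...,2]-52)<9)&(Q[...,0]<-30)&(Q[...,0]>-125)
    q=Q[r]
    if len(q)>50:
        v,u=np.nonzero(r); vx,vy,_,_=cv2.fitLine(q[:,:2].astype(np.float32),cv2.DIST_L2,0,.01,.01).ravel()
        out['slant']=round(float(np.arctan(vy/vx)),3); out['n']=len(q)
    for n in('top','scene'):
        im,d,K,T=cam(n); Q=C(cloud(d,K,T)); h=cv2.cvtColor(im,cv2.COLOR_RGB2HSV).astype(int)
        m=(d>0)&(abs(Q[...,0])<12)&(Q[...,1]>118)&(Q[...,1]<200)&(Q[...,2]>35)&(Q[...,2]<70)
        if m.sum()>5: out[n+'_rodend']=np.round(np.percentile(Q[m][:,1],[95,99]),1).tolist()
        cap=(d>0)&(abs(Q[...,0])<40)&(Q[...,1]<-80)&(Q[...,1]>-150)&(Q[...,2]>108)&(Q[...,2]<122)
        out[n+'_cap']=Q[cap].mean(0).round(1).tolist() if cap.any() else None
        o=(d>0)&(abs(h[...,0]-10)<9)&(h[...,1]>150)&(abs(Q[...,0])<32)&(Q[...,1]<-40)&(Q[...,1]>-118)&(Q[...,2]>58)&(Q[...,2]<73)
        if o.sum()>5: out[n+'_padtop']=[int(o.sum()),Q[o][:,1].mean().round(1)]
        p=(d>0)&(h[...,1]<90)&(h[...,2]<75)&(abs(Q[...,0])<34)&(Q[...,1]<-1)&(Q[...,1]>-90)&(Q[...,2]>62)&(Q[...,2]<78)
        if p.sum()>5: out[n+'_plate']=[int(p.sum()),Q[p][:,1].mean().round(1)]
    s=observe(); print('t',s['t'].round(2),'ee',np.round(s['ee_pos'],4),'F',np.round(s['ft_force'],1)); print(out)
    return im
if __name__=='__main__':
    import sys
    im=run()
    if len(sys.argv)>1: save(sys.argv[1],cv2.resize(im[190:310,220:400],(800,533),interpolation=cv2.INTER_CUBIC))
E
python3 mon.py
```

```text
Traceback (most recent call last):
  File "mon.py", line 27, in <module>
    im=run()
  File "mon.py", line 23, in run
    s=observe(); print('t',s['t'].round(2),'ee',np.round(s['ee_pos'],4),'F',np.round(s['ft_force'],1)); print(out)
                           ^^^^^^^^^^^^
AttributeError: 'float' object has no attribute 'round'
```

Emit:
move_arm(
  plan=[
    [0.006, 0, 0, 0, 0, 0],
    [0.006, 0, 0, 0, 0, 0],
    [0.006, 0, 0, 0, 0, 0],
    [0.005, 0, 0, 0, 0, 0],
    [0, 0, 0, 0, 0, 0],
    [0, 0, 0, 0, 0, 0],
  ],
)

```text
t: 16.77
ee_pos: [0.5094, -0.015, 0.0326]
orientation: [-0.001, 0.722, 0.691, -0.002]
ft_force: [-5.5, -9.7, 5.5]
width: 0.005
```

```bash
python3 mon.py
```

```text
Traceback (most recent call last):
  File "mon.py", line 27, in <module>
    im=run()
  File "mon.py", line 23, in run
    s=observe(); print('t',s['t'].round(2),'ee',np.round(s['ee_pos'],4),'F',np.round(s['ft_force'],1)); print(out)
                           ^^^^^^^^^^^^
AttributeError: 'float' object has no attribute 'round'
```

```bash
sed -i "s/s\['t'\].round(2)/round(s['t'],2)/" mon.py; python3 mon.py
```

```text
t 17.07 ee [ 0.5094 -0.0151  0.0326] F [-5.1 -9.2  6.4]
{'slant': 0.257, 'n': 9033, 'top_rodend': [171.7, 174.4], 'top_cap': [-2.9, -120.4, 117.9], 'top_padtop': [82, np.float64(-60.2)], 'top_plate': [65, np.float64(-17.9)], 'scene_rodend': [173.7, 174.7], 'scene_cap': [4.6, -118.8, 116.1], 'scene_padtop': [92, np.float64(-54.4)], 'scene_plate': [121, np.float64(-17.0)]}
```

Emit:
move_arm(
  plan=[
    [0.005, 0, 0, 0, 0, 0],
    [0.005, 0, 0, 0, 0, 0],
    [0.004, 0, 0, 0, 0, 0],
    [0, 0, 0, 0, 0, 0],
    [0, 0, 0, 0, 0, 0],
  ],
)

```text
t: 17.7
ee_pos: [0.5081, -0.0012, 0.0323]
orientation: [-0.002, 0.722, 0.691, -0.003]
ft_force: [-10.4, -9.8, 9.5]
width: 0.004
```

```bash
python3 mon.py
```

```text
t 17.85 ee [ 0.5081 -0.0012  0.0323] F [-10.1 -10.6   9.4]
{'slant': 0.087, 'n': 8930, 'top_rodend': [165.5, 166.4], 'top_cap': [-3.5, -120.5, 117.7], 'top_padtop': [79, np.float64(-66.3)], 'top_plate': [72, np.float64(-24.2)], 'scene_rodend': [167.3, 168.4], 'scene_cap': [4.4, -118.8, 116.2], 'scene_padtop': [92, np.float64(-60.9)], 'scene_plate': [125, np.float64(-23.9)]}
```

Emit:
move_arm(
  plan=[
    [0.003, -0.001, 0, 0, 0, 0],
    [0.0025, -0.001, 0, 0, 0, 0],
    [0, 0, 0, 0, 0, 0],
    [0, 0, 0, 0, 0, 0],
  ],
)

```text
t: 18.35
ee_pos: [0.5077, 0.0043, 0.0324]
orientation: [-0.001, 0.722, 0.691, -0.003]
ft_force: [-6.2, -11.0, 6.4]
width: 0.006
```

```bash
python3 mon.py
```

```text
t 18.5 ee [0.5077 0.0043 0.0324] F [ -6.4 -10.9   6.4]
{'slant': 0.016, 'n': 8850, 'top_rodend': [162.9, 163.4], 'top_cap': [-3.3, -120.5, 117.7], 'top_padtop': [80, np.float64(-68.7)], 'top_plate': [70, np.float64(-27.1)], 'scene_rodend': [164.7, 165.6], 'scene_cap': [4.4, -118.8, 116.3], 'scene_padtop': [88, np.float64(-64.1)], 'scene_plate': [123, np.float64(-26.4)]}
```

Emit:
move_arm(
  plan=[
    [-0.008, 0.002, 0, 0, 0, 0],
    [-0.01, 0, 0, 0, 0, 0],
    [-0.012, 0, 0, 0, 0, 0],
    [-0.0115, 0, 0, 0, 0, 0],
    [0, 0, 0, 0, 0, 0],
  ],
)

```text
t: 19.12
ee_pos: [0.5105, -0.037, 0.0328]
orientation: [-0.0, 0.723, 0.69, 0.0]
ft_force: [0.3, 0.1, 0.8]
width: 0.006
```

```bash
python3 mon.py
```

```text
t 19.27 ee [ 0.5105 -0.0362  0.0328] F [ 0.4  1.  -0.1]
{'slant': 0.357, 'n': 9458, 'top_rodend': [163.0, 163.6], 'top_cap': [-3.2, -120.4, 117.7], 'top_padtop': [75, np.float64(-68.4)], 'top_plate': [68, np.float64(-27.7)], 'scene_rodend': [164.7, 165.9], 'scene_cap': [4.3, -118.8, 116.2], 'scene_padtop': [98, np.float64(-63.6)], 'scene_plate': [126, np.float64(-26.5)]}
```

Emit:
move_arm(
  plan=[
    [0.01, 0, 0, 0, 0, 0],
    [0.008, -0.0005, 0, 0, 0, 0],
    [0.008, -0.0005, 0, 0, 0, 0],
    [0.007, -0.0005, 0, 0, 0, 0],
    [0.0045, -0.0005, 0, 0, 0, 0],
    [0.004, 0, 0, 0, 0, 0],
    [0, 0, 0, 0, 0, 0],
    [0, 0, 0, 0, 0, 0],
  ],
)

```text
t: 20.27
ee_pos: [0.5066, 0.0049, 0.0323]
orientation: [-0.002, 0.722, 0.692, -0.003]
ft_force: [-7.4, -10.5, 6.7]
width: 0.006
```

```bash
python3 mon.py
```

```text
t 20.43 ee [0.5067 0.0048 0.0323] F [-8.8 -9.9  7.8]
{'slant': 0.008, 'n': 8871, 'top_rodend': [152.2, 152.6], 'top_cap': [-3.4, -120.9, 118.0], 'top_padtop': [88, np.float64(-79.4)], 'top_plate': [64, np.float64(-40.4)], 'scene_rodend': [152.9, 153.5], 'scene_cap': [4.4, -119.0, 116.2], 'scene_padtop': [95, np.float64(-76.1)], 'scene_plate': [126, np.float64(-38.7)]}
```

Emit:
move_arm(
  plan=[
    [-0.008, 0.002, 0, 0, 0, 0],
    [-0.01, 0, 0, 0, 0, 0],
    [-0.012, 0, 0, 0, 0, 0],
    [-0.0115, 0, 0, 0, 0, 0],
    [0, 0, 0, 0, 0, 0],
  ],
)

```text
t: 21.05
ee_pos: [0.5105, -0.037, 0.0328]
orientation: [-0.0, 0.724, 0.69, 0.0]
ft_force: [0.1, -0.4, 1.4]
width: 0.003
```

Emit:
move_arm(
  plan=[
    [0.01, 0, 0, 0, 0, 0],
    [0.008, -0.0005, 0, 0, 0, 0],
    [0.008, -0.0005, 0, 0, 0, 0],
    [0.007, -0.0005, 0, 0, 0, 0],
    [0.0045, -0.0005, 0, 0, 0, 0],
    [0.004, 0, 0, 0, 0, 0],
    [0, 0, 0, 0, 0, 0],
    [0, 0, 0, 0, 0, 0],
  ],
)

```text
t: 22.05
ee_pos: [0.5068, 0.005, 0.0324]
orientation: [-0.002, 0.722, 0.692, -0.003]
ft_force: [-8.2, -11.2, 7.9]
width: 0.005
```

```bash
python3 mon.py
```

```text
t 22.2 ee [0.5067 0.005  0.0323] F [ -8.1 -10.6   7.2]
{'slant': 0.008, 'n': 8849, 'top_rodend': [138.8, 141.0], 'top_cap': [-2.6, -120.3, 118.0], 'top_padtop': [84, np.float64(-90.5)], 'top_plate': [67, np.float64(-52.0)], 'scene_rodend': [141.0, 141.6], 'scene_cap': [4.5, -118.8, 116.3], 'scene_padtop': [121, np.float64(-89.2)], 'scene_plate': [126, np.float64(-50.8)]}
```

Each pull gives 12 mm, and the rod is now at about 36.3 mm. For the fourth pull I aim for rod ≈ 46 mm, a pad compression of about 4 mm, and stop short of full travel.

Emit:
move_arm(
  plan=[
    [-0.008, 0.002, 0, 0, 0, 0],
    [-0.01, 0, 0, 0, 0, 0],
    [-0.012, 0, 0, 0, 0, 0],
    [-0.0115, 0, 0, 0, 0, 0],
    [0, 0, 0, 0, 0, 0],
  ],
)

```text
t: 22.82
ee_pos: [0.5104, -0.037, 0.0328]
orientation: [-0.0, 0.723, 0.69, 0.0]
ft_force: [-0.6, 0.1, -0.3]
width: 0.005
```

Emit:
move_arm(
  plan=[
    [0.01, 0, 0, 0, 0, 0],
    [0.008, -0.0005, 0, 0, 0, 0],
    [0.007, -0.0005, 0, 0, 0, 0],
    [0.006, -0.0005, 0, 0, 0, 0],
    [0.005, -0.0005, 0, 0, 0, 0],
    [0, 0, 0, 0, 0, 0],
    [0, 0, 0, 0, 0, 0],
    [0, 0, 0, 0, 0, 0],
  ],
)

```text
t: 23.82
ee_pos: [0.5068, -0.0007, 0.0324]
orientation: [-0.001, 0.722, 0.692, -0.003]
ft_force: [-7.5, -12.3, 7.5]
width: 0.001
```

```bash
python3 mon.py p4.png
```

```text
t 23.98 ee [ 0.5068 -0.0007  0.0325] F [ -8.2 -11.7   7.6]
{'slant': 0.082, 'n': 8939, 'top_rodend': [130.4, 130.4], 'top_cap': [-2.9, -123.3, 118.0], 'top_padtop': [84, np.float64(-94.0)], 'top_plate': [70, np.float64(-58.7)], 'scene_rodend': [132.7, 133.2], 'scene_cap': [4.4, -121.4, 116.2], 'scene_padtop': [119, np.float64(-93.6)], 'scene_plate': [130, np.float64(-59.5)]}
```

Rod ≈ 45 mm, and the bottle slid about 2.6 mm to the fixed jaw. The pad is in 3–4 mm. I'll release and start the final pull in steps.

Emit:
move_arm(
  plan=[
    [-0.008, 0.002, 0, 0, 0, 0],
    [-0.01, 0, 0, 0, 0, 0],
    [-0.012, 0, 0, 0, 0, 0],
    [-0.006, 0, 0, 0, 0, 0],
    [0, 0, 0, 0, 0, 0],
  ],
)

```text
t: 24.6
ee_pos: [0.5105, -0.0366, 0.0328]
orientation: [-0.0, 0.723, 0.691, 0.0]
ft_force: [0.7, -1.1, 0.7]
width: 0.007
```

```bash
python3 mon.py
```

```text
t 24.75 ee [ 0.5105 -0.0361  0.0328] F [-1.   1.2  0.4]
{'slant': 0.358, 'n': 9437, 'top_rodend': [130.5, 130.6], 'top_cap': [-3.1, -123.1, 118.0], 'top_padtop': [76, np.float64(-94.3)], 'top_plate': [73, np.float64(-59.7)], 'scene_rodend': [132.4, 132.6], 'scene_cap': [3.9, -121.6, 116.2], 'scene_padtop': [125, np.float64(-93.7)], 'scene_plate': [128, np.float64(-59.4)]}
```

Emit:
move_arm(
  plan=[
    [0.01, 0, 0, 0, 0, 0],
    [0.008, -0.0005, 0, 0, 0, 0],
    [0.005, -0.0005, 0, 0, 0, 0],
    [0.004, -0.0005, 0, 0, 0, 0],
    [0, 0, 0, 0, 0, 0],
    [0, 0, 0, 0, 0, 0],
    [0, 0, 0, 0, 0, 0],
  ],
)

```text
t: 25.62
ee_pos: [0.5083, -0.0101, 0.0326]
orientation: [-0.0, 0.722, 0.692, -0.002]
ft_force: [-4.6, -13.1, 3.9]
width: 0.003
```

```bash
python3 mon.py
```

```text
t 25.77 ee [ 0.5083 -0.0101  0.0326] F [ -5.6 -13.8   5. ]
{'slant': 0.199, 'n': 8996, 'top_rodend': [127.8, 127.9], 'top_cap': [-2.7, -123.5, 117.8], 'top_padtop': [78, np.float64(-94.1)], 'top_plate': [64, np.float64(-59.9)], 'scene_rodend': [129.8, 130.0], 'scene_cap': [4.1, -121.7, 116.2], 'scene_padtop': [124, np.float64(-93.6)], 'scene_plate': [126, np.float64(-62.8)]}
```

Emit:
move_arm(
  plan=[
    [0.003, -0.0005, 0, 0, 0, 0],
    [0.0025, 0, 0, 0, 0, 0],
    [0, 0, 0, 0, 0, 0],
    [0, 0, 0, 0, 0, 0],
    [0, 0, 0, 0, 0, 0],
  ],
)

```text
t: 26.4
ee_pos: [0.5073, -0.0049, 0.0326]
orientation: [-0.001, 0.722, 0.692, -0.003]
ft_force: [-6.5, -14.7, 5.6]
width: 0.006
```

```bash
python3 mon.py p5.png; python3 mon.py
```

```text
t 26.55 ee [ 0.5073 -0.0049  0.0325] F [ -5.8 -14.7   6.4]
{'slant': 0.136, 'n': 8966, 'top_rodend': [125.2, 125.3], 'top_cap': [-2.9, -123.0, 117.9], 'top_padtop': [77, np.float64(-94.0)], 'top_plate': [64, np.float64(-60.1)], 'scene_rodend': [127.5, 127.6], 'scene_cap': [4.5, -121.4, 116.4], 'scene_padtop': [124, np.float64(-93.7)], 'scene_plate': [126, np.float64(-65.0)]}
t 26.7 ee [ 0.5074 -0.0049  0.0326] F [ -6.9 -15.6   5.6]
{'slant': 0.136, 'n': 8965, 'top_rodend': [125.2, 125.5], 'top_cap': [-3.8, -123.3, 118.3], 'top_padtop': [78, np.float64(-94.2)], 'top_plate': [66, np.float64(-63.2)], 'scene_rodend': [127.6, 127.7], 'scene_cap': [4.2, -121.8, 116.3], 'scene_padtop': [123, np.float64(-93.6)], 'scene_plate': [126, np.float64(-64.9)]}
```

View pics/p5.png

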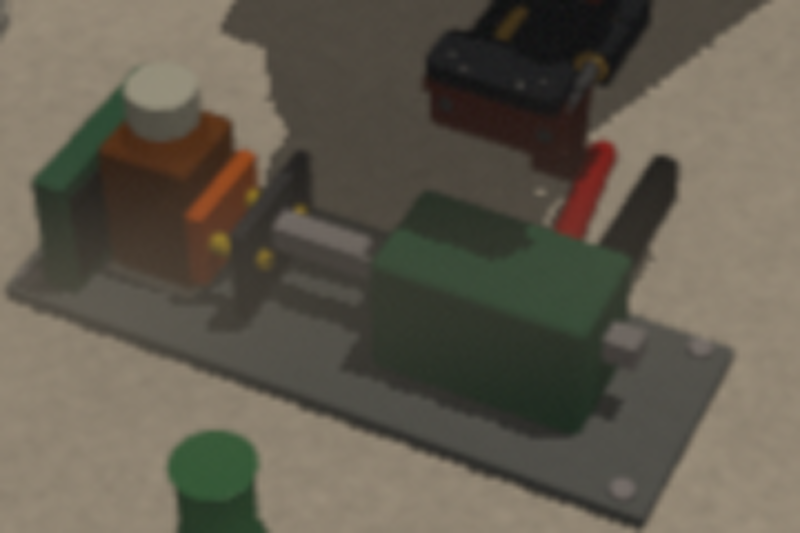

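The view shows the bottle upright against the fixed jaw, with the orange pad pressed on it, the pins poking out behind the plate, and the trigger well in. The pad is at about 8.5–9.5 mm, so I'll add roughly 1 mm.

Emit:
move_arm(
  plan=[
    [0.002, 0, 0, 0, 0, 0],
    [0, 0, 0, 0, 0, 0],
    [0, 0, 0, 0, 0, 0],
    [0, 0, 0, 0, 0, 0],
    [0, 0, 0, 0, 0, 0],
  ],
)

```text
t: 27.32
ee_pos: [0.5071, -0.003, 0.0325]
orientation: [-0.001, 0.722, 0.692, -0.003]
ft_force: [-8.6, -15.1, 6.8]
width: 0.002
```

```bash
python3 mon.py; python3 mon.py p6.png
```

```text
t 27.48 ee [ 0.5071 -0.003   0.0325] F [ -7.7 -15.8   6.9]
{'slant': 0.113, 'n': 8945, 'top_rodend': [125.0, 125.1], 'top_cap': [-3.0, -123.3, 117.8], 'top_padtop': [76, np.float64(-94.1)], 'top_plate': [61, np.float64(-62.3)], 'scene_rodend': [126.7, 126.9], 'scene_cap': [4.3, -121.6, 116.0], 'scene_padtop': [122, np.float64(-93.8)], 'scene_plate': [126, np.float64(-65.5)]}
t 27.62 ee [ 0.5071 -0.003   0.0325] F [ -7.6 -15.3   6.6]
{'slant': 0.113, 'n': 8946, 'top_rodend': [125.2, 125.2], 'top_cap': [-3.0, -123.3, 118.1], 'top_padtop': [73, np.float64(-94.4)], 'top_plate': [66, np.float64(-62.1)], 'scene_rodend': [126.5, 126.6], 'scene_cap': [4.1, -121.8, 116.3], 'scene_padtop': [124, np.float64(-93.4)], 'scene_plate': [124, np.float64(-65.6)]}
```

```bash
python3 -c "
from station import bot; print(bot.hand_in())"
```

```text
the job is handed in; nothing more can be done
None
```

I stood the amber bottle on the white patch, clamped it using only the trigger, and handed the job in at about 27.6 s with the trigger still held in.

- **Placing:** On the first try the bottle slipped out of the grip as I lowered it, and it landed upright but twisted about 6°. The shut fingers then pressed down on the cap with about 27 N before I noticed. I gripped the cap again lower and harder, straightened it and let go. Afterwards it measured tilt about 0°, in line with the jaws to within 0.1°, and about 2 mm off the fixed jaw.
- **Pumping:** I pushed the trigger with shut fingers, giving three full pulls of about 12 mm each and one partial pull. Those brought the pad onto the bottle and slid it to the fixed jaw. The last pull is the one being held.
- **Last checks:** The rod is at about 51.4 mm. The pad is pressed in about 9.5–10 mm; earlier, rod travel and the pad gap in the scene view disagreed by about 1 mm. The trigger is pulled about 0.24 of 0.35 rad, and the push is steady at about 18 N in all, 15 N of it along the pull. The bottle is still upright.
- **Not measured:** I did not re-measure the flask, round bottle, dishes or tube rack, but no move came near them.

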